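# Close the board test jig, pin it and hold it pressed

## Task

A charger board already lies in the sprung nest of the hinged test jig. Swing the jig's lid down onto the board, take the guide pin with the round knob out of the pin block, push it down through the hole in the lid into the hole in the base, and go on pressing until the pin's collar sits on the lid and has pushed the lid fully shut against the springs. The springs lift the lid again if you let go, so finish while holding: keep pressing down on the pin, with the lid fully shut, and leave the T-handled pin and the other things on the bench where they are.

Things in the scene. Friction and masses are not known exactly. Their poses are not given: they have to be found in the camera images.
- jig: Test jig, fixed to the bench: a box 200 x 200 mm and 60 mm high, aluminium sides and black deck, with a nest opening 114 x 60 mm in the middle of the deck. Origin: centre of its underside on the bench. z up; the hinge of the lid runs along the jig's x axis above its +y side (at y = +85 mm, z = 60 mm); the pin hole is near its -y side.
- lid (a joint): Lid angle in rad: 0 fully shut (level, underside on the deck), growing as it opens up and back over the +y side; 1.57 upright; stop at 1.9. Stiff hinge: the lid stays where it is left, about 4 N at the tab swing it. At 0.07 its push rods meet the board; from there to 0 springs resist with 5 rising to 10 N at the lid's hole. Let go, it rises to about 0.06 (0.045 under the pin's weight).
- lid_hinge (a point): Point on the lid's hinge line, in the middle of its length, 60 mm above the bench. Axes turn with the lid: x along the hinge, y in the lid plate (the plate reaches towards -y: 160 mm wide, free edge 185 mm from the hinge line), z out of the lid's upper (outer) face, which is 10 mm from the hinge line.
- lid_hole (a point): Centre of the mouth of the 13 mm round through hole on the lid's upper face, 163 mm from the hinge line; axes as lid_hinge. With the lid shut the mouth is 70 mm above the bench.
- lid_tab (a point): Point on the upper face of the lid, in the middle, at the root of the finger tab, 190 mm from the hinge line; axes as lid_hinge. The tab is 60 mm wide, 10 mm thick and juts out from the free edge until 205 mm from the hinge line.
- base_hole (a point): Centre of the mouth of the 11.5 mm round hole in the jig's deck, 60 mm above the bench, straight below the lid's hole when the lid is shut; open down to 10 mm above the bench. Axes as jig.
- board: Charger circuit board with its parts, 106 x 52 mm, lying in the nest of the jig; the springs hold it up 6 mm higher than with the lid shut. Its tall parts pass through the window in the lid. Origin: centre of its underside.
- pin: Guide pin, 120 g, standing in one of the two end holes of the pin block: steel shaft 10 mm thick with a bullet nose (6 mm at the tip, full after 8 mm), a steel collar 24 mm across from 50 to 62 mm above the tip, and on it a round black knob 30 mm across from 62 to 97 mm. Origin: the tip; z up along the pin.
- pin_tip (a point): The pin's lower end, on its axis.
- pin_collar (a point): Centre of the underside of the pin's collar, 50 mm above the tip; it rests on the block, and at the end on the lid.
- pin_knob (a point): Centre of the pin's round knob, on the axis, 79 mm above the tip; a height to grip it.
- pin_block: White plastic block, fixed, 50 x 150 mm and 55 mm high, with three 12 mm through holes in a row along its y axis at -50, 0 and +50 mm; the middle one is empty. Origin: centre of its underside.
- t_pin: Another jig's pin with a steel T bar 67 mm long at 78 mm above its tip, standing in the other end hole of the block; not to be used. Origin: the tip.
- adapter_a: Bystander: black power adapter 96 x 48 x 30 mm. Origin: centre of its underside.
- adapter_b: Bystander: another such adapter.
- hex_key: Bystander: small L-shaped hex key, 110 mm, lying flat.
- driver: Bystander: screwdriver with grey handle, 170 mm.
- tape: Bystander: roll of clear tape, 76 mm across, 18 mm high.
- flux: Bystander: small white bottle, 36 mm across, 75 mm high.
- screw_tray: Bystander: flat blue parts tray 60 x 90 x 25 mm with one divider.
Not all that is in view belongs to the job. What is shaped like the pin but blue or yellow is not meant.

How it is judged:
By the outcome, as a careful person would: the job done as asked, in the order asked, and still so for the second after the job is handed in, while the arm keeps its last pose, push and grip.
It also fails if it takes over 56 s, if anything falls off the work surface, if the arm or the gripper's body presses on something with over 40 N, if the wrist force passes 120 N, or if a joint passes its speed limit or range.

## Robot

A 6-joint arm with a two-finger parallel gripper is mounted at the origin on the work surface. World frame = base frame: x ahead of the robot, y to its left, z up, the work surface at z = 0. Lengths are in m, angles in rad, forces in N, time in s.
With the tool pointing down it reaches from about 0.325 to 0.875 m from the base axis. Payload 4.4 kg.
Tool frame: the origin (TCP) lies at the very end of the fingers, on their centre line; the grasp point (between the pads) lies 19 mm behind it; z points along the fingers, y is the direction in which the jaws open and shut (so a half turn about z gives the same grasp; the last joint's range is limited). The gripper opens to 85 mm and grips with 20 to 120 N. Pads are 22 mm wide; open, the fingers measure 114 mm over their backs; the gripper's body (76 mm by 85 mm) begins 54 mm behind the grasp point. The pads swing forward as they close: fully open they stand 13 mm farther back than shut.
Start: joints at [-1.292, 0.207, 1.542, -0, 1.393, -0.15], TCP at [0.239, -0.523, 0.231] pointing down, gripper open.
Joint ranges: [-2.73, 2.73], [-0.86, 2.22], [0.23, 2.46], [-1.11, 4.25], [0.08, 2.63], [-2.82, 2.82]. Speed limits (rad/s): [2.79, 2.79, 3.14, 3.14, 3.14, 3.14].

## Interface

Orientations are given as a unit quaternion [x, y, z, w].
In Python, from workcell import manip gives the robot as it stands. The module is installed in compiled form; this text tells all that it offers.
- The arm moves only by the shell command python3 -m jog 'ROWS' [OPENING]. ROWS is JSON, a list of rows, each an object of numbers: "dx", "dy", "dz": the shift along the tool's x, y, z in cm; "spin": the turn about the tool's z in degrees. In form: [{"dx": .., "dy": .., "dz": .., "spin": ..}, ...]. A call has 1 to 10 rows; each row is the pose to reach, as a shift and turn from the pose commanded when the call began, along the tool's axes at that moment; what a row does not reach only later rows make up. A row lasts 1/8 s, in which the tool goes at most 62.5 mm and 10.7 degrees, less where a joint would pass 70% of its speed; a pose out of reach is approached as far as the arm can. A call with a gripper value outside its range is refused whole. OPENING is the opening, from 0 (shut) to 1 (fully open), set as the call begins (- or left out, the last holds). The fingers move at their own pace and stop on an object; the grip force is fixed at half the most. Time passes only in rows, so rows that repeat a pose let the fingers close. It gives the time, the measured TCP pose, the force and the opening at its end, in the units of the state.
- manip.sense(): the state, without advancing time (a new reading comes with each control period).
- manip.camera(name): name is "side" or "top" or "wrist"; returns (picture, depth): 480x640x3 uint8, red, green, blue; 480x640 float32, m along the optical axis (not along the pixel's ray), 0 where there is no reading.
- manip.camera_model(name): a dict with "fx", "fy", "cx", "cy" (pixels), "view" (4x4, takes a point from world to camera coordinates); the wrist camera has in their place "tool_from_camera" (4x4, takes a point from camera to tool coordinates, whose origin is the TCP and whose axes are the flange's). Camera axes: x right, y down, z forward; pixel columns grow to the right and rows downward; lengths in m; the calibration is good to about 2 mm. A picture is of the moment at which its call begins: read the wrist's pose just before it. camera_model takes no time and is no camera call.
- manip.hand_in(): hands the job in, once; it reports no verdict.
The state is a dict: "clock": time; "qpos": joint angles; "qvel": joint speeds; "joint_efforts": joint torques, N m; "position": TCP position; "tool_rot": TCP orientation; "wrist_force": force on the tool from outside, world axes, zero at the start; "ft_torque": the same for the moment, N m; "finger_gap": finger opening in m.
Only numpy, scipy, OpenCV 4.12 (cv2) and the standard library are available. Lean on these libraries where they do the work, as an engineer would, in place of code of your own. Each camera call takes 0.05 s, during which the arm holds its last target. There are 200 camera calls.

## Working session

There is one attempt and no reset: what is moved stays moved. The work goes in short steps, Python scripts to look and compute and a shell command to move; the robot and the scene stay as the last step left them, time stands still between calls to the robot, and variables do not carry over. Pictures are saved under pics/ and viewed, about 8 in all and at most 12, crops included, and the job is handed in when it is done.

```bash
mkdir -p pics; python3 - <<'E'
from workcell import manip
import cv2,numpy as np
s=manip.sense();print(s)
for n in("top","side"):
    p,d=manip.camera(n);cv2.imwrite(f"pics/{n}0.png",p[:,:,::-1]);np.save(f"pics/{n}0.npy",d)
    print(n,manip.camera_model(n))
print(manip.camera_model("wrist"))
E
```

```text
{'clock': 0.0, 'qpos': array([-1.29246978e+00,  2.07422439e-01,  1.54301103e+00,  8.53956919e-06,
        1.39350791e+00, -1.50484604e-01]), 'qvel': array([-8.65780035e-04, -7.88398529e-04, -3.14248083e-05, -1.06842733e-03,
        1.02508996e-03, -7.56042009e-04]), 'joint_efforts': array([ 6.80402218e-05, -3.83035004e+01, -2.91595817e+01, -1.62087890e-04,
        1.04997962e-02, -7.53063148e-06]), 'position': array([ 0.23886116, -0.52217611,  0.23009733]), 'tool_rot': array([ 9.77102528e-01,  2.12765764e-01, -7.08219414e-05, -1.17223333e-03]), 'wrist_force': array([-0.63170627, -0.41022113, -0.10080955]), 'ft_torque': array([-2.54289486e-02,  3.28141156e-02,  8.80856958e-05]), 'finger_gap': 0.08509813423403732}
top {'fx': 488.75624135209324, 'fy': 488.75624135209324, 'cx': 322.324881390181, 'cy': 243.1006723876427, 'view': array([[ 2.84845317e-02, -9.99590617e-01,  2.68898126e-03,
        -2.51154396e-02],
       [-9.96172866e-01, -2.86093130e-02, -8.25901265e-02,
         5.78313646e-01],
       [ 8.26332454e-02, -3.26149095e-04, -9.96579972e-01,
         1.22568641e+00],
       [ 
[... 203 characters left out ...]
94015239, -0.3406883 , -0.00670516, -0.53888001],
       [-0.24408897, -0.65958886, -0.71088896,  0.18963886],
       [ 0.2377689 ,  0.66998062, -0.7032723 ,  0.99131715],
       [ 0.        ,  0.        ,  0.        ,  1.        ]])}
{'fx': 400.03464441459136, 'fy': 400.03464441459136, 'cx': 319.7381451357433, 'cy': 236.01192995640506, 'tool_from_camera': array([[-8.64974545e-04, -9.62328343e-01, -2.71888604e-01,
         6.85757453e-02],
       [ 9.99998718e-01, -1.19866684e-03,  1.06123475e-03,
        -3.14026369e-05],
       [-1.34716013e-03, -2.71887338e-01,  9.62328146e-01,
        -1.42565916e-01],
       [ 0.00000000e+00,  0.00000000e+00,  0.00000000e+00,
         1.00000000e+00]])}
```

View pics/top0.png

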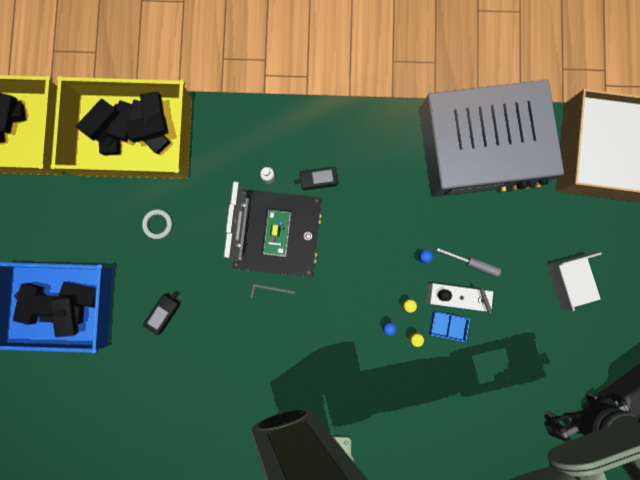

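View pics/side0.png

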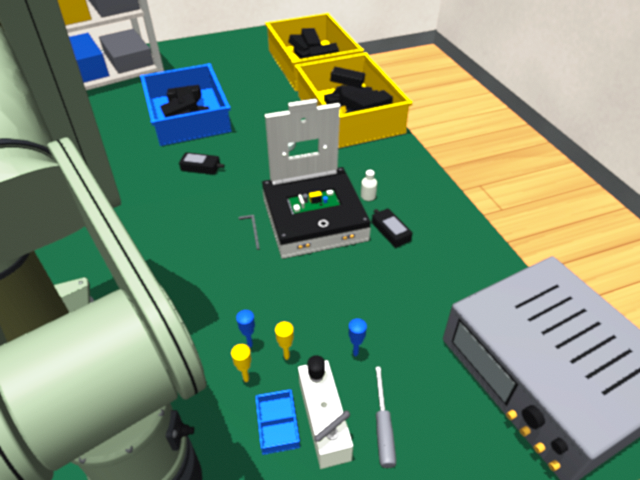

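The top view shows the jig at about (277,233), its base hole at (308,237) and the upright lid at (233,220). The round-knob black pin is at (445,295), at the left end of the white block, and the T pin is at (486,300). The blue and yellow pin-like things at (426,256), (390,328), (410,306) and (417,340) don't fit. Only the black knob in the block does, and I'll confirm it in a crop.

```bash
cat > h.py <<'E'
import numpy as np,cv2
from workcell import manip
def pts(n,d,T=None):
    m=manip.camera_model(n);v,u=np.mgrid[:480,:640]
    c=np.stack([(u-m['cx'])/m['fx']*d,(v-m['cy'])/m['fy']*d,d],-1)
    A=np.linalg.inv(m['view']) if T is None else T@m['tool_from_camera']
    return c@A[:3,:3].T+A[:3,3]
E
python3 - <<'E'
from h import *
d=np.load('pics/top0.npy');P=pts('top',d);im=cv2.imread('pics/top0.png')
def reg(u0,u1,v0,v1,z0,z1):
    Q=P[v0:v1,u0:u1].reshape(-1,3);return Q[(Q[:,2]>z0)&(Q[:,2]<z1)]
def show(n,Q):
    r=cv2.minAreaRect(Q[:,:2].astype(np.float32)*1000);print(n,len(Q),Q.mean(0).round(4),np.median(Q[:,2]).round(4),np.array(r[0]).round(1),np.array(r[1]).round(1),round(r[2],2))
show('deck',reg(225,330,180,285,.052,.066))
show('lid',reg(215,330,170,285,.09,.4))
show('knob',reg(430,455,280,305,.08,.2));show('block',reg(415,500,275,320,.045,.06));show('T',reg(465,500,280,315,.07,.2))
for u,v in[(308,236),(307,240),(312,236),(229,257),(236,184),(246,190),(241,258)]:print(u,v,P[v,u].round(4))
D=np.load('pics/side0.npy');S=pts('side',D)
for u,v in[(323,224),(270,125),(335,110),(300,105),(316,362),(304,121)]:print('side',u,v,S[v,u].round(4))
s=cv2.imread('pics/side0.png')
a=cv2.resize(im[170:290,215:335],(400,400),interpolation=2);b=cv2.resize(im[270:330,420:500],(533,400),interpolation=2)[:,:400];c=cv2.resize(s[90:260,250:380],(306,400),interpolation=2)
b=cv2.resize(b,(0,0),fx=.75,fy=.75);b=cv2.copyMakeBorder(b,0,100,0,0,0);a=cv2.resize(a,(0,0),fx=.95,fy=.95)
a=cv2.copyMakeBorder(a,0,20,0,0,0);c=c[:, :]
o=np.hstack([a,b]);cv2.imwrite('pics/c1.png',o)
E
```

```text
deck 5610 [0.5969 0.099  0.0603] 0.0605 [598.6 105.7] [199.5 200.3] 85.31
lid 1031 [0.6034 0.1849 0.2026] 0.2205 [605.1 184.8] [ 18.2 161. ] 83.94
knob 137 [ 0.456  -0.3041  0.0992] 0.1006 [ 455.7 -306.6] [26.3 29.3] 1.7
block 927 [ 0.4511 -0.3543  0.0555] 0.0556 [ 450.9 -356.2] [151.5  49.9] 84.03
T 129 [ 0.4459 -0.4046  0.0875] 0.088 [ 445.4 -405.3] [66.8 12.1] 20.5
308 236 [0.5971 0.0289 0.0123]
307 240 [0.5823 0.0297 0.0611]
312 236 [0.5923 0.0175 0.0645]
229 257 [0.526  0.1876 0.238 ]
236 184 [0.6804 0.1777 0.2482]
246 190 [0.703  0.1857 0.0638]
241 258 [0.5329 0.191  0.0637]
side 323 224 [0.5953 0.0333 0.051 ]
side 270 125 [0.5335 0.1878 0.2218]
side 335 110 [0.6758 0.1766 0.2337]
side 300 105 [0.5984 0.1786 0.2611]
side 316 362 [ 0.457  -0.3096  0.103 ]
side 304 121 [0.6079 0.1846 0.2167]
```

View pics/c1.png

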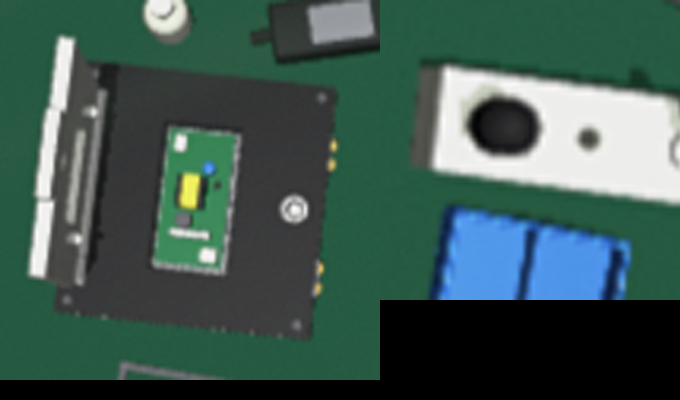

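The crop confirms it: the black round knob stands in the block's end hole, the middle hole is empty and the T bar is at the other end. The jig is at (0.599, 0.106) with yaw about -4.7°, and the lid is at about 1.52 rad. Next I rise, align the tool with the world axes and shut the fingers.

```bash
python3 -m jog '[{"dz":-6,"spin":10},{"dz":-12,"spin":20},{"dz":-14,"spin":24.6},{"dz":-14,"spin":24.6}]' 0
```

```text
schema error: expected keys dx, dy, dz, spin
```

```bash
python3 -m jog '[{"dx":0,"dy":0,"dz":-6,"spin":10},{"dx":0,"dy":0,"dz":-12,"spin":20},{"dx":0,"dy":0,"dz":-14,"spin":24.6},{"dx":0,"dy":0,"dz":-14,"spin":24.6}]' 0
```

```text
clock: 0.6
position: [0.2393, -0.5237, 0.3734]
tool_rot: [1.0, 0.0, 0.001, 0.002]
wrist_force: [-0.6, 0.0, -1.1]
finger_gap: 0.0122
```

```bash
python3 -m jog '[{"dx":5,"dy":-3,"dz":0,"spin":0},{"dx":10,"dy":-6,"dz":0,"spin":0},{"dx":15,"dy":-9,"dz":0,"spin":0},{"dx":20,"dy":-12,"dz":0,"spin":0},{"dx":24,"dy":-16,"dz":0,"spin":0},{"dx":28,"dy":-20,"dz":0,"spin":0},{"dx":32,"dy":-24,"dz":0,"spin":0},{"dx":35,"dy":-29,"dz":0,"spin":0},{"dx":36.8,"dy":-34,"dz":0,"spin":0},{"dx":36.8,"dy":-40,"dz":0,"spin":0}]' 0 && python3 -m jog '[{"dx":0,"dy":-6,"dz":0,"spin":0},{"dx":0,"dy":-12,"dz":0,"spin":0},{"dx":0,"dy":-18,"dz":0,"spin":0},{"dx":0,"dy":-24,"dz":0,"spin":0},{"dx":0,"dy":-30,"dz":0,"spin":0},{"dx":0,"dy":-36.8,"dz":0,"spin":0},{"dx":0,"dy":-36.8,"dz":0,"spin":0},{"dx":0,"dy":-36.8,"dz":0,"spin":0}]' 0
```

```text
clock: 1.85
position: [0.6072, -0.1213, 0.367]
tool_rot: [1.0, 0.0, -0.003, -0.001]
wrist_force: [0.4, 0.2, 0.0]
finger_gap: -0.0004
clock: 2.85
position: [0.6067, 0.2448, 0.3686]
tool_rot: [1.0, 0.001, -0.002, 0.001]
wrist_force: [0.4, -0.6, -0.2]
finger_gap: -0.0001
```

```bash
python3 - <<'E'
from h import *
print(manip.sense()['position'])
p,d=manip.camera('side');cv2.imwrite('pics/s1.png',cv2.resize(p[40:280,180:480,::-1],(750,600)));S=pts('side',d)
p,d=manip.camera('wrist');cv2.imwrite('pics/w1.png',p[:,:,::-1])
E
```

```text
[0.60669025 0.24479594 0.36864257]
```

View pics/s1.png

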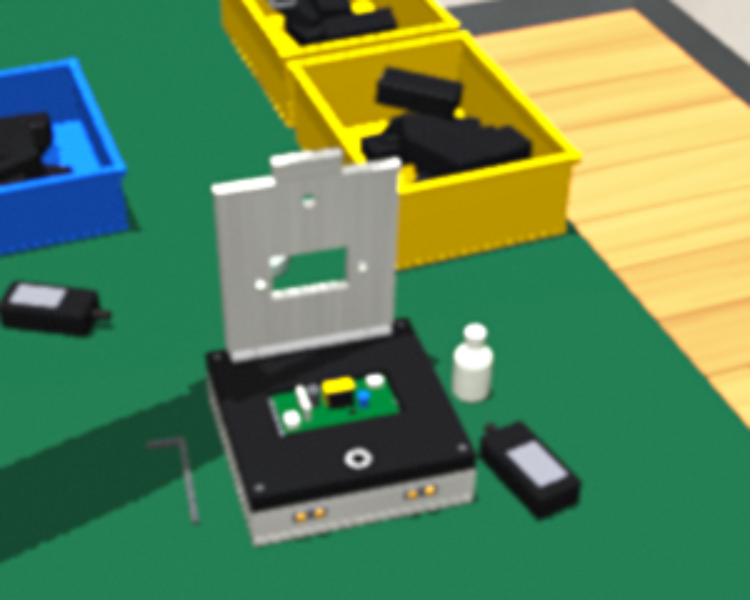

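The view shows the lid upright with its hole near the top at crop (308,203), the base hole at (358,458), and nothing behind the lid; the gripper is above the crop. I'll compute the push arc.

```bash
python3 - <<'E'
import numpy as np
H=np.array([.6056,.1904]);Y=np.array([.0819,.9966]);p0=np.array([.607,.245,.371])
for t in np.r_[np.arange(1.55,.09,-.1),.06,.04]:
    r=.186;y=-r*np.cos(t)+.01*np.sin(t)+.015;z=.06+r*np.sin(t)+.01*np.cos(t)
    p=np.r_[H+y*Y,z];q=(p-p0)*100;print(round(t,2),p.round(4),'dx dy dz',q[0].round(1),-q[1].round(1),-q[2].round(1))
E
python3 -m jog '[{"dx":0,"dy":0,"dz":5,"spin":0},{"dx":0,"dy":0,"dz":9,"spin":0},{"dx":0,"dy":0,"dz":13,"spin":0},{"dx":0,"dy":0,"dz":13,"spin":0},{"dx":0,"dy":0,"dz":13,"spin":0}]' 0
```

```text
1.55 [0.6073 0.2115 0.2462] dx dy dz 0.0 3.4 12.5
1.45 [0.6058 0.1929 0.2458] dx dy dz -0.1 5.2 12.5
1.35 [0.6043 0.1745 0.2437] dx dy dz -0.3 7.1 12.7
1.25 [0.6028 0.1564 0.2397] dx dy dz -0.4 8.9 13.1
1.15 [0.6014 0.1387 0.2339] dx dy dz -0.6 10.6 13.7
1.05 [0.6    0.1218 0.2263] dx dy dz -0.7 12.3 14.5
0.95 [0.5986 0.1056 0.2171] dx dy dz -0.8 13.9 15.4
0.85 [0.5974 0.0905 0.2063] dx dy dz -1.0 15.5 16.5
0.75 [0.5962 0.0765 0.1941] dx dy dz -1.1 16.8 17.7
0.65 [0.5952 0.0638 0.1805] dx dy dz -1.2 18.1 19.0
0.55 [0.5943 0.0525 0.1657] dx dy dz -1.3 19.2 20.5
0.45 [0.5935 0.0428 0.1499] dx dy dz -1.4 20.2 22.1
0.35 [0.5928 0.0346 0.1332] dx dy dz -1.4 21.0 23.8
0.25 [0.5923 0.0282 0.1157] dx dy dz -1.5 21.7 25.5
0.15 [0.5919 0.0236 0.0977] dx dy dz -1.5 22.1 27.3
0.06 [0.5917 0.0209 0.0811] dx dy dz -1.5 22.4 29.0
0.04 [0.5916 0.0205 0.0774] dx dy dz -1.5 22.4 29.4
clock: 3.58
position: [0.6087, 0.2439, 0.2432]
tool_rot: [1.0, -0.001, 0.001, -0.0]
wrist_force: [-0.1, 0.5, 0.6]
finger_gap: 0.0
```

```bash
python3 -m jog '[{"dx":0,"dy":2,"dz":0,"spin":0},{"dx":0,"dy":3.4,"dz":0,"spin":0},{"dx":0,"dy":4.3,"dz":0,"spin":0},{"dx":-0.1,"dy":5.2,"dz":0,"spin":0},{"dx":-0.2,"dy":6.1,"dz":0,"spin":0},{"dx":-0.3,"dy":7.1,"dz":0,"spin":0},{"dx":-0.4,"dy":8,"dz":0,"spin":0},{"dx":-0.4,"dy":8.9,"dz":0.1,"spin":0},{"dx":-0.5,"dy":9.8,"dz":0.4,"spin":0},{"dx":-0.6,"dy":10.6,"dz":0.7,"spin":0}]' 0
python3 - <<'E'
from h import *
p,d=manip.camera('side');cv2.imwrite('pics/s2.png',cv2.resize(p[20:260,180:480,::-1],(600,480)))
E
```

```text
clock: 4.82
position: [0.6015, 0.138, 0.2345]
tool_rot: [1.0, -0.0, 0.0, 0.0]
wrist_force: [-0.1, 1.0, 2.0]
finger_gap: -0.0003
```

View pics/s2.png

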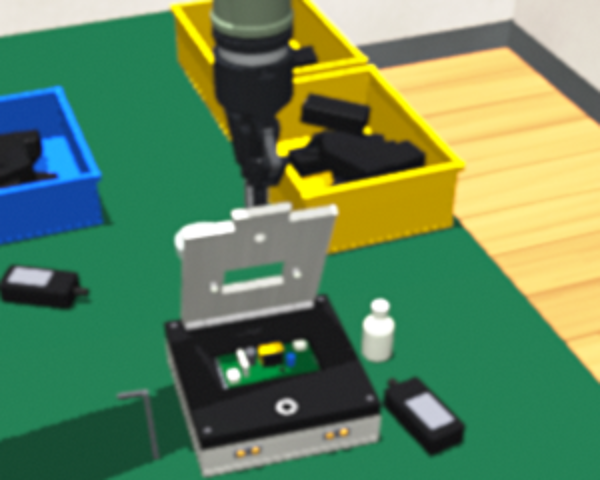

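The lid is coming down ahead of the fingers, with its free edge at crop (275,213), and the force is small. I'll continue the arc.

```bash
python3 -m jog '[{"dx":0,"dy":0.9,"dz":0.4,"spin":0},{"dx":-0.1,"dy":1.7,"dz":0.8,"spin":0},{"dx":-0.2,"dy":2.5,"dz":1.2,"spin":0},{"dx":-0.2,"dy":3.3,"dz":1.7,"spin":0},{"dx":-0.3,"dy":4.1,"dz":2.2,"spin":0},{"dx":-0.4,"dy":4.9,"dz":2.8,"spin":0},{"dx":-0.5,"dy":5.6,"dz":3.4,"spin":0},{"dx":-0.5,"dy":6.2,"dz":4,"spin":0},{"dx":-0.6,"dy":6.9,"dz":4.6,"spin":0},{"dx":-0.6,"dy":7.5,"dz":5.3,"spin":0}]' 0 && python3 -m jog '[{"dx":-0.1,"dy":0.6,"dz":0.8,"spin":0},{"dx":-0.1,"dy":1.1,"dz":1.5,"spin":0},{"dx":-0.2,"dy":1.6,"dz":2.3,"spin":0},{"dx":-0.2,"dy":2.1,"dz":3.1,"spin":0},{"dx":-0.2,"dy":2.9,"dz":4.8,"spin":0},{"dx":-0.3,"dy":3.6,"dz":6.5,"spin":0},{"dx":-0.3,"dy":4,"dz":8.3,"spin":0},{"dx":-0.3,"dy":4.2,"dz":9.4,"spin":0},{"dx":-0.3,"dy":4.3,"dz":10,"spin":0},{"dx":-0.3,"dy":4.3,"dz":10.3,"spin":0}]' 0
```

```text
clock: 6.12
position: [0.595, 0.0634, 0.1807]
tool_rot: [1.0, -0.0, -0.0, 0.0]
wrist_force: [-1.1, -0.2, 1.2]
finger_gap: 0.0001
clock: 7.38
position: [0.5917, 0.0209, 0.0783]
tool_rot: [1.0, -0.0, -0.001, 0.0]
wrist_force: [-3.5, -0.8, 5.5]
finger_gap: -0.0002
```

```bash
python3 -m jog '[{"dx":0,"dy":0,"dz":-5,"spin":0},{"dx":0,"dy":0,"dz":-11,"spin":0},{"dx":-2,"dy":4,"dz":-15,"spin":0},{"dx":-4,"dy":9,"dz":-17,"spin":0},{"dx":-6,"dy":14,"dz":-17,"spin":0},{"dx":-8,"dy":19,"dz":-17,"spin":0},{"dx":-10,"dy":24,"dz":-17,"spin":0},{"dx":-12,"dy":29,"dz":-17,"spin":0},{"dx":-13.5,"dy":32.5,"dz":-17,"spin":0},{"dx":-13.5,"dy":32.5,"dz":-17,"spin":0}]' 0.7 && python3 -m jog '[{"dx":0,"dy":0,"dz":0,"spin":0},{"dx":0,"dy":0,"dz":0,"spin":0}]' 0.7
cat >> h.py <<'E'
from scipy.spatial.transform import Rotation as Ro
def wrist():
    s=manip.sense();T=np.eye(4);T[:3,:3]=Ro.from_quat(s['tool_rot']).as_matrix();T[:3,3]=s['position']
    p,d=manip.camera('wrist');return p,d,pts('wrist',d,T)
E
python3 - <<'E'
from h import *
p,d,P=wrist();cv2.imwrite('pics/w3.png',p[:,:,::-1])
M=(P[...,2]>.125)&(P[...,2]<.165)&(abs(P[...,0]-.456)<.06)&(abs(P[...,1]+.306)<.06)
for lo,hi in((.08,.165),(.135,.165),(.05,.06)):
    M=(P[...,2]>lo)&(P[...,2]<hi)&(abs(P[...,0]-.456)<.08)&(abs(P[...,1]+.306)<.035)
    Q=P[M];v,u=np.nonzero(M)
    if len(Q): print(lo,len(Q),Q.mean(0).round(4),Q.min(0).round(4),Q.max(0).round(4),u.mean(),v.mean(), np.percentile(Q[:,2],[5,50,95]).round(4))
p,d=manip.camera('top');D=pts('top',d);s=D[200:265,225:325].reshape(-1,3);c=s[(s[:,2]>.06)&(s[:,2]<.12)];
A=np.c_[c[:,:2],np.ones(len(c))]
k=c[:,2]>.066;f=np.linalg.lstsq(A[k],c[k,2],rcond=None)[0];print('lid plane',f,k.sum())
cv2.imwrite('pics/t3.png',p[:,:,::-1])
E
```

```text
clock: 8.62
position: [0.4566, -0.3066, 0.2487]
tool_rot: [1.0, -0.002, 0.001, 0.001]
wrist_force: [0.5, 1.1, -0.3]
finger_gap: 0.0596
clock: 8.88
position: [0.4578, -0.3029, 0.2484]
tool_rot: [1.0, 0.001, 0.0, -0.0]
wrist_force: [0.5, 0.5, -0.4]
finger_gap: 0.0598
0.08 1298 [ 0.4585 -0.3078  0.099 ] [ 0.442  -0.3223  0.0804] [ 0.4713 -0.2933  0.1035] 325.8035439137134 217.60323574730356 [0.0881 0.1004 0.1023]
0.05 2596 [ 0.4602 -0.3138  0.055 ] [ 0.4279 -0.341   0.0501] [ 0.4839 -0.2808  0.0582] 332.0169491525424 203.72727272727272 [0.0538 0.055  0.0562]
lid plane [-0.00500035 -0.05773908  0.08494127] 4489
```

View pics/w3.png

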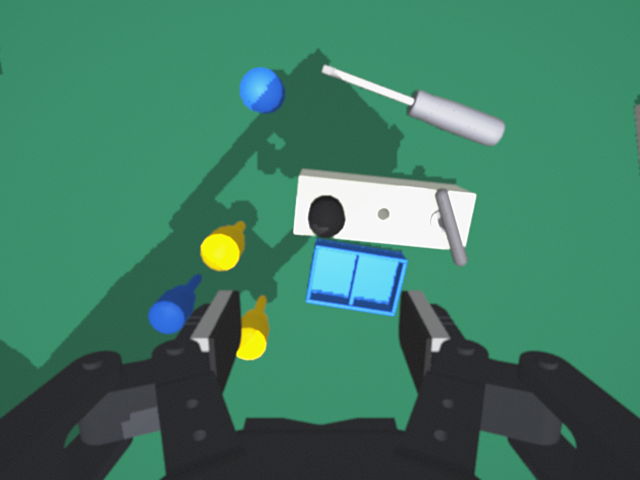

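The wrist view shows the black knob at (326,217), the empty middle hole at (383,213) and the T bar at (450,225). A yellow pin at (222,252) is near the gripper, so I'll check its clearance.

```bash
python3 - <<'E'
from h import *
p,d,P=wrist();h=cv2.cvtColor(p,cv2.COLOR_RGB2HSV)
for n,(a,b,c,e) in dict(y1=(195,250,215,275),y2=(235,275,290,360),b1=(235,290,65,115)).items():
    m=(h[c:e,a:b,1]>200)&(P[c:e,a:b,2]>.03);Q=P[c:e,a:b][m];print(n,Q.min(0).round(3),Q.max(0).round(3))
E
```

```text
y1 [ 0.415 -0.303  0.03 ] [ 0.526 -0.21   0.391]
y2 [ 0.335 -0.303  0.03 ] [ 0.526 -0.234  0.391]
b1 [ 0.535 -0.275  0.091] [ 0.559 -0.255  0.097]
```

```bash
python3 -m jog '[{"dx":0,"dy":0.3,"dz":5,"spin":0},{"dx":0,"dy":0.3,"dz":10,"spin":0},{"dx":0,"dy":0.3,"dz":14,"spin":0},{"dx":0,"dy":0.3,"dz":17,"spin":0},{"dx":0,"dy":0.3,"dz":18.5,"spin":0},{"dx":0,"dy":0.3,"dz":18.5,"spin":0}]' 0.55 && python3 -m jog '[{"dx":0,"dy":0,"dz":0,"spin":0},{"dx":0,"dy":0,"dz":0,"spin":0},{"dx":0,"dy":0,"dz":0,"spin":0},{"dx":0,"dy":0,"dz":0,"spin":0},{"dx":0,"dy":0,"dz":0,"spin":0},{"dx":0,"dy":0,"dz":0,"spin":0},{"dx":0,"dy":0,"dz":0,"spin":0}]' 0
```

```text
clock: 9.78
position: [0.4569, -0.3064, 0.0625]
tool_rot: [1.0, -0.0, -0.001, -0.001]
wrist_force: [-0.0, 0.3, -0.3]
finger_gap: 0.047
clock: 10.65
position: [0.4584, -0.308, 0.065]
tool_rot: [1.0, -0.0, 0.001, 0.001]
wrist_force: [0.0, 1.0, 5.8]
finger_gap: 0.0286
```

```bash
python3 -m jog '[{"dx":0,"dy":0,"dz":-2,"spin":0},{"dx":0,"dy":0,"dz":-4.5,"spin":0},{"dx":0,"dy":0,"dz":-8,"spin":0},{"dx":0,"dy":0,"dz":-12,"spin":0},{"dx":0,"dy":0,"dz":-16,"spin":0},{"dx":2,"dy":-5,"dz":-17,"spin":0},{"dx":4,"dy":-10,"dz":-17,"spin":0},{"dx":6,"dy":-15,"dz":-17,"spin":0},{"dx":8,"dy":-20,"dz":-17,"spin":0},{"dx":9,"dy":-22,"dz":-17,"spin":0}]' 0 && python3 -m jog '[{"dx":0,"dy":0,"dz":0,"spin":0},{"dx":0,"dy":0,"dz":0,"spin":0}]' 0
python3 - <<'E'
from h import *
p,d,P=wrist();cv2.imwrite('pics/w4.png',p[:,:,::-1]);print(manip.sense()['wrist_force'])
p,d=manip.camera('side');cv2.imwrite('pics/s4.png',p[:,:,::-1]);S=pts('side',d)
p2=cv2.imread('pics/w4.png');s=cv2.resize(p[60:380,200:440,::-1],(360,480));cv2.imwrite('pics/c4.png',np.hstack([cv2.resize(p2,(440,330)),s[:330]]))
cv2.imwrite('pics/c4.png',np.hstack([cv2.copyMakeBorder(cv2.resize(p2,(440,330)),0,150,0,0,0),s]))
E
```

```text
clock: 11.9
position: [0.5472, -0.0841, 0.2327]
tool_rot: [1.0, 0.001, -0.001, -0.0]
wrist_force: [0.3, -0.0, -1.8]
finger_gap: 0.0282
clock: 12.15
position: [0.5466, -0.0877, 0.2328]
tool_rot: [1.0, -0.0, -0.001, 0.0]
wrist_force: [0.1, -0.3, -2.3]
finger_gap: 0.0285
[ 0.64580353 -0.39054288 -2.02387104]
```

View pics/c4.png

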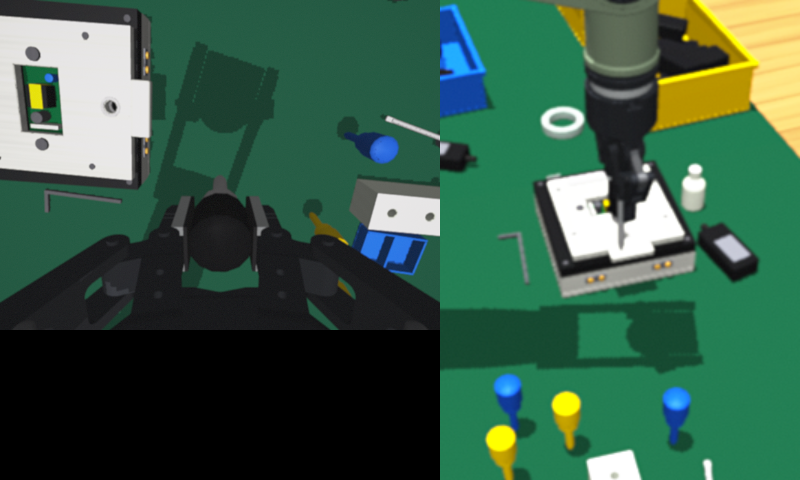

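The left half is the wrist view, with the lid hole at about (160,153) in the full picture and the knob centred between the pads. The right half is the side view, with the pin hanging upright. Now I'll measure the hole.

```bash
cat >> h.py <<'E'
def hole(P,p,win,z=(.066,.09)):
    a,b,c,e=win;g=cv2.cvtColor(p,cv2.COLOR_RGB2GRAY)[c:e,a:b]
    m=(g<(np.percentile(g,90)*.6)).astype(np.uint8);n,l,st,ce=cv2.connectedComponentsWithStats(m)
    return [(st[i],ce[i]+[a,c]) for i in range(1,n) if st[i][4]>20]
def ray(n,u,v,z,T=None):
    m=manip.camera_model(n);A=np.linalg.inv(m['view']) if T is None else T@m['tool_from_camera']
    r=A[:3,:3]@[(u-m['cx'])/m['fx'],(v-m['cy'])/m['fy'],1];o=A[:3,3];return o+r*(z-o[2])/r[2]
E
python3 - <<'E'
from h import *
s=manip.sense();T=np.eye(4);T[:3,:3]=Ro.from_quat(s['tool_rot']).as_matrix();T[:3,3]=s['position']
p,d,P=wrist()
for st,ce in hole(P,p,(140,185,130,180)):print('wrist',st,ce,ray('wrist',*ce,.079,T).round(4))
print('lid z near',P[140:170,135:145,2].mean(),P[150:156,180:186,2].mean())
p,d=manip.camera('top');P=pts('top',d)
c=P[190:270,225:325].reshape(-1,3);c=c[(c[:,2]>.066)&(c[:,2]<.09)]
r=cv2.minAreaRect(c[:,:2].astype(np.float32)*1000);print('lid rect',r)
A=np.c_[c[:,:2],np.ones(len(c))];f=np.linalg.lstsq(A,c[:,2],rcond=None)[0];print(f)
p,d=manip.camera('side');S=pts('side',d)
# pin shaft in side cam
for v in range(150,260,4):
    row=S[v,290:350];k=(np.abs(row[:,0]-.547)<.03)&(np.abs(row[:,1]+.086)<.03)&(row[:,2]>.14)
    if k.any():print(v,(np.nonzero(k)[0]+290)[[0,-1]],row[k].mean(0).round(4))
E
```

```text
wrist [ 12  17  17  18 222] [160.20720721 155.45945946] [0.593  0.0274 0.079 ]
lid z near 0.07851734051164115 0.0803845982317306
lid rect ((601.3750610351562, 98.83734130859375), (223.59735107421875, 188.34715270996094), 88.2948989868164)
[-0.00601899 -0.05783333  0.08553363]
150 [306 311] [ 0.5206 -0.1057  0.3595]
154 [306 335] [ 0.5352 -0.0906  0.3378]
158 [307 336] [ 0.5358 -0.0966  0.334 ]
162 [307 336] [ 0.5333 -0.0985  0.3281]
166 [308 335] [ 0.5345 -0.0956  0.3178]
170 [309 335] [ 0.5356 -0.0967  0.3101]
174 [309 327] [ 0.5383 -0.0981  0.3022]
178 [312 323] [ 0.5356 -0.1033  0.2986]
182 [311 323] [ 0.5385 -0.0922  0.2808]
186 [311 322] [ 0.5364 -0.0954  0.2753]
190 [311 321] [ 0.5344 -0.0986  0.2697]
194 [312 320] [ 0.5339 -0.0998  0.262 ]
198 [312 331] [ 0.54   -0.1059  0.2562]
202 [314 331] [ 0.5416 -0.1073  0.248 ]
206 [314 330] [ 0.5413 -0.1062  0.238 ]
210 [318 322] [ 0.5435 -0.0924  0.2163]
214 [318 322] [ 0.5438 -0.0915  0.2059]
218 [318 322] [ 0.5437 -0.0916  0.1962]
222 [318 322] [ 0.5437 -0.0915  0.1862]
226 [319 321] [ 0.5437 -0.0914  0.1761]
```

```bash
python3 -m jog '[{"dx":1.8,"dy":-4.5,"dz":0,"spin":0},{"dx":3.6,"dy":-9,"dz":0,"spin":0},{"dx":4.6,"dy":-11.5,"dz":2,"spin":0},{"dx":4.6,"dy":-11.5,"dz":5,"spin":0},{"dx":4.6,"dy":-11.5,"dz":7.5,"spin":0},{"dx":4.6,"dy":-11.5,"dz":7.8,"spin":0},{"dx":4.6,"dy":-11.5,"dz":7.8,"spin":0}]' 0
python3 - <<'E'
from h import *
a=manip.camera('side')[0];b=manip.camera('wrist')[0]
cv2.imwrite('pics/s5.png',a[:,:,::-1]);cv2.imwrite('pics/w5.png',b[:,:,::-1])
# predicted lid hole in side
m=manip.camera_model('side')
for q in((.5926,.028,.079),(.5922,.028,.079)):
    c=m['view']@[*q,1];print(m['fx']*c[0]/c[2]+m['cx'],m['fy']*c[1]/c[2]+m['cy'])
cv2.imwrite('pics/c5.png',np.hstack([cv2.resize(a[170:250,280:360,::-1],(480,480),interpolation=2),cv2.resize(b[130:290,250:360,::-1],(320,480),interpolation=2)]))
E
```

```text
clock: 13.28
position: [0.5938, 0.0274, 0.1559]
tool_rot: [1.0, -0.001, 0.0, 0.0]
wrist_force: [-0.5, 0.6, -1.2]
finger_gap: 0.0286
322.63562310996235 216.43315955608264
322.4587097651024 216.47796519833915
```

View pics/c5.png

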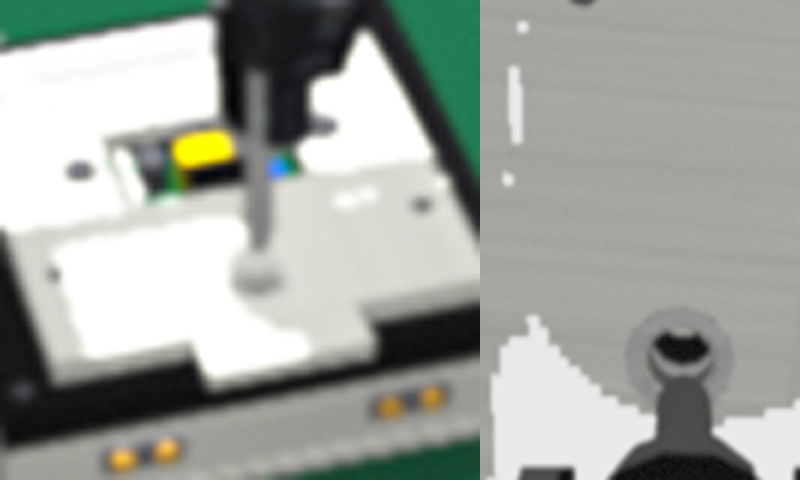

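In the side view the shaft is at column 322.8 and the hole at about 323. In the wrist view the shaft and hole share a column (684 against 682 in the crop). They are aligned, so I go down gently.

```bash
python3 -m jog '[{"dx":0,"dy":0,"dz":0.7,"spin":0},{"dx":0,"dy":0,"dz":1.4,"spin":0},{"dx":0,"dy":0,"dz":2,"spin":0},{"dx":0,"dy":0,"dz":2.5,"spin":0},{"dx":0,"dy":0,"dz":2.5,"spin":0}]' 0
```

```text
clock: 14.0
position: [0.593, 0.0279, 0.1295]
tool_rot: [1.0, -0.0, -0.001, -0.0]
wrist_force: [-0.1, -0.0, -1.8]
finger_gap: 0.0285
```

```bash
python3 -m jog '[{"dx":0,"dy":0,"dz":0.5,"spin":0},{"dx":0,"dy":0,"dz":1,"spin":0},{"dx":0,"dy":0,"dz":1.5,"spin":0},{"dx":0,"dy":0,"dz":1.5,"spin":0}]' 0; python3 -m jog '[{"dx":0,"dy":0,"dz":0.5,"spin":0},{"dx":0,"dy":0,"dz":0.5,"spin":0}]' 0
```

```text
clock: 14.5
position: [0.593, 0.0279, 0.1146]
tool_rot: [1.0, -0.0, -0.001, -0.0]
wrist_force: [-0.2, -0.2, -1.6]
finger_gap: 0.0282
clock: 14.75
position: [0.5934, 0.0278, 0.11]
tool_rot: [1.0, -0.0, 0.0, 0.0]
wrist_force: [0.3, 0.3, -1.4]
finger_gap: 0.0281
```

```bash
python3 -m jog '[{"dx":0,"dy":0,"dz":0.5,"spin":0},{"dx":0,"dy":0,"dz":1,"spin":0},{"dx":0,"dy":0,"dz":1.5,"spin":0},{"dx":0,"dy":0,"dz":1.8,"spin":0},{"dx":0,"dy":0,"dz":1.8,"spin":0}]' 0;  python3 -m jog '[{"dx":0,"dy":0,"dz":0.3,"spin":0},{"dx":0,"dy":0,"dz":0.6,"spin":0},{"dx":0,"dy":0,"dz":0.6,"spin":0}]' 0;  python3 -m jog '[{"dx":0,"dy":0,"dz":0.2,"spin":0},{"dx":0,"dy":0,"dz":0.4,"spin":0},{"dx":0,"dy":0,"dz":0.4,"spin":0}]' 0
```

```text
clock: 15.38
position: [0.5934, 0.0277, 0.0919]
tool_rot: [1.0, -0.0, -0.0, 0.0]
wrist_force: [1.6, -0.5, -2.0]
finger_gap: 0.0283
clock: 15.75
position: [0.5937, 0.0276, 0.0868]
tool_rot: [1.0, -0.0, 0.0, 0.0]
wrist_force: [-0.6, -1.3, 3.0]
finger_gap: 0.0286
clock: 16.12
position: [0.5937, 0.0273, 0.0829]
tool_rot: [1.0, -0.0, 0.0, 0.001]
wrist_force: [-0.7, -2.6, 5.2]
finger_gap: 0.0284
```

```bash
for i in 1 2; do python3 -m jog '[{"dx":0,"dy":0,"dz":0.1,"spin":0},{"dx":0,"dy":0,"dz":0.2,"spin":0},{"dx":0,"dy":0,"dz":0.2,"spin":0}]' 0; done; python3 -m jog '[{"dx":0,"dy":0,"dz":0.1,"spin":0},{"dx":0,"dy":0,"dz":0.1,"spin":0}]' 0
```

```text
clock: 16.5
position: [0.5936, 0.0271, 0.0813]
tool_rot: [1.0, -0.0, 0.0, 0.001]
wrist_force: [-2.1, -2.5, 7.2]
finger_gap: 0.0281
clock: 16.88
position: [0.5937, 0.027, 0.08]
tool_rot: [1.0, -0.0, 0.0, 0.001]
wrist_force: [-3.6, -3.2, 10.7]
finger_gap: 0.0285
clock: 17.12
position: [0.5938, 0.027, 0.08]
tool_rot: [1.0, -0.0, 0.0, 0.001]
wrist_force: [-5.0, -3.1, 15.3]
finger_gap: 0.0286
```

```bash
python3 -m jog '[{"dx":-0.1,"dy":0.06,"dz":0.1,"spin":0},{"dx":-0.1,"dy":0.06,"dz":0.2,"spin":0},{"dx":-0.1,"dy":0.06,"dz":0.2,"spin":0}]' 0
python3 - <<'E'
from h import *
H=np.array([.6056,.1904]);Y=np.array([.0819,.9966]);X=np.array([.9966,-.0819])
for n in('side','top'):
    p,d=manip.camera(n);P=pts(n,d).reshape(-1,3)
    l=np.c_[(P[:,:2]-H)@X,(P[:,:2]-H)@Y,P[:,2]]
    k=(abs(l[:,0])<.075)&(l[:,1]<-.03)&(l[:,1]>-.18)&(l[:,2]>.064)&(l[:,2]<.084)
    print(n,k.sum(),np.polyfit(l[k,1],l[k,2],1).round(4))
    if n=='side':cv2.imwrite('pics/s6.png',np.hstack([cv2.resize(p[160:280,250:380,::-1],(650,600),interpolation=2)]))
E
```

```text
clock: 17.5
position: [0.5938, 0.027, 0.0799]
tool_rot: [1.0, -0.0, 0.001, 0.0]
wrist_force: [-8.3, -2.2, 21.7]
finger_gap: 0.0286
side 1966 [-0.0021  0.0694]
top 1417 [-0.0004  0.0709]
```

View pics/s6.png

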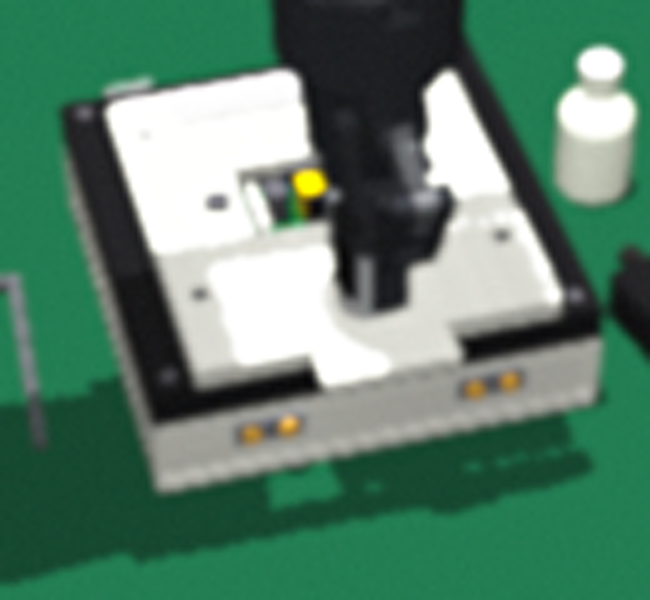

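The lid is level (slope about 0, upper face at 70 mm) and the pin meets a firm stop. I'll hold briefly, recheck and hand in.

```bash
python3 -m jog '[{"dx":0,"dy":0,"dz":0,"spin":0},{"dx":0,"dy":0,"dz":0,"spin":0},{"dx":0,"dy":0,"dz":0,"spin":0},{"dx":0,"dy":0,"dz":0,"spin":0},{"dx":0,"dy":0,"dz":0,"spin":0},{"dx":0,"dy":0,"dz":0,"spin":0}]' 0 && python3 -c "
from workcell import manip
print(manip.hand_in())"
```

```text
clock: 18.35
position: [0.5938, 0.027, 0.0799]
tool_rot: [1.0, -0.0, 0.001, 0.0]
wrist_force: [-7.7, -1.2, 22.4]
finger_gap: 0.0285
the job is handed in; nothing more can be done
None
```

The job is handed in at 18.35 s, with the arm still pressing the pin down and the lid fully shut. I swung the lid down with closed fingers, pulled the round-knob pin from the block, and pushed it through the lid into the base until it met a firm stop.

- **Lid:** the last depth checks put it level, with slopes of -0.0004 from the top camera and -0.002 from the side camera. Its upper face is at 69–71 mm against the expected 70 mm, so the two cameras differ by about 1.5 mm.
- **Push:** it held steady at about 22 N for 0.75 s with no drift in position.
- **Collar:** I could not see it directly because the fingers hide it. The firm stop and a tip height of about 19 mm (20 mm expected) suggest it is seated.
- **Side force:** about 8 N sideways remained. A 1 mm shift meant to relieve it did not reduce it.
- **Other things:** I never reached for the T-handled pin or the other items. I did not check their positions again at the end.

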